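Open the aperture wheel on the optical bench

TASK

On the optical bench, step the aperture wheel round to its largest hole: push the protruding tabs gently with a fingertip until that hole has clicked home in the beam position, straight in front of the lamp. Only push: do not pinch, grip or force the wheel, and leave the lamp, the lens, the beaker and the grinder where they stand.

Things in the scene. Friction and masses are not known exactly. Their poses are not given: they have to be found in the camera images.
- unit: Aperture unit, fixed on the rail of the optical bench. Origin: on the rail's top face (35 mm over the table) under the wheel's mid-plane. x runs level along the rail and the beam, away from the lamp (the robot's +x turned by up to 0.3 rad), y level to the left, z up. A round black housing, radius 62 mm, stands behind the wheel (x -28 to -6 mm); a hub sticks 15 mm out of the wheel's front (+x).
- axle (a point): Centre of the aperture wheel, 160 mm over the table; the axle runs along the unit's x. The wheel is an upright aluminium disc, radius 70 mm, 4 mm thick, with eight white plastic finger tabs on its rim; tab tips pass at most 255 mm over the table.
- tab (a point): Middle of the protruding part of the largest hole's own tab, 82 mm from the axle; turns with the wheel. The eight equal tabs stick out radially, one outside each hole, every 45 degrees, from 70 to 94 mm from the axle, 12 mm wide along the rim, 8 mm thick along x.
- beam (a point): The beam position: 45 mm straight below the axle, 115 mm over the table, in line with the lamp. The hole that stands here is the one in use. There is a tunnel of 31 mm diameter through the housing behind it.
- wide_hole (a point): Centre of the largest hole, in the wheel's mid-plane; it turns with the wheel. The wheel has eight round holes of 28, 20, 16, 12, 9, 7, 5 and 3 mm diameter in order of size, 45 degrees apart, centres 45 mm from the axle.
- wheel (a joint): Wheel angle, rad, about the unit's +x: 0 (or any full turn) with the largest hole at the beam position. Growing values carry its top towards the unit's -y. Turns both ways without end. Click stops every 45 degrees hold it, each with one tab straight up and one straight down. 2 to 3 N at a tab overcomes a stop; once about 5 degrees past half-way the wheel runs on to the next stop by itself within 0.5 s.
- lamp: Bystander: grey lamp house 110 x 76 x 80 mm with a round front, standing loose on the rail behind the wheel (unit's -x), its top 155 mm over the table. Origin on the rail's top face under its middle.
- lens: Bystander: lens in a round black holder of 64 mm diameter, standing loose on the rail beyond the wheel (unit's +x), its top 147 mm over the table. Origin on the rail's top face under its middle.
- beaker: Bystander: glass beaker, 68 mm diameter, 90 mm tall, loose on the table left of the rail. Origin at the centre of its underside.
- grinder: Bystander: small electric grinder, 86 mm diameter, 146 mm tall, loose on the table right of the rail. Origin at the centre of its underside.

How it is judged:
By the outcome, as a careful person would: the job done as asked, in the order asked, and still so for the second after the job is handed in, with the robot touching nothing.
It also fails if it takes over 51 s, if anything falls off the work surface, if the arm or the gripper's body presses on something with over 40 N, if the wrist force passes 120 N, or if a joint passes its speed limit or range.

ROBOT

A 6-joint arm with a two-finger parallel gripper is mounted at the origin on the work surface. World frame = base frame: x ahead of the robot, y to its left, z up, the work surface at z = 0. Lengths are in m, angles in rad, forces in N, time in s.
With the tool pointing down it reaches from about 0.35 to 0.85 m from the base axis. Payload 8.1 kg.
Tool frame: the origin (TCP) lies on the mounting face of the last link; the fingertips stand 186 mm ahead of it and the grasp point (between the pads) lies 167 mm ahead of it; z points along the fingers, y is the line along which they close (so a half turn about z gives the same grasp; the last joint's range is limited). The gripper opens to 93 mm and grips with 3 to 60 N. Pads are 15 mm wide; open, the fingers measure 128 mm over their backs; the gripper's body (75 mm by 188 mm) begins 65 mm behind the grasp point.
Start: joints at [-1.336, 0.13, 1.488, -0, 1.523, -0.085], TCP at [0.189, -0.57, 0.405] pointing down, gripper open.
Joint ranges: [-2.96, 2.96], [-0.89, 2.26], [0.02, 2.5], [-1.34, 4.48], [0, 2.73], [-2.66, 2.66]. Speed limits (rad/s): [2.39, 2.39, 2.79, 3.14, 3.14, 3.14].

INTERFACE

Orientations are given as a rotation vector (axis times angle).
In Python, from plant import * gives the robot as it stands. The module is installed in compiled form; this text tells all that it offers.
- The arm moves only by the tool arm_command, never from a script. Its argument "increments" is a list of rows, each a list of 6 numbers: the shift along the tool's x, y, z in units of 0.2 m (1.0 is 0.2 m), then the turn, a rotation vector about the tool's x, y, z in units of pi rad (1.0 is pi rad). A call has exactly 5 rows; each row is the pose to reach, as a shift and turn from the pose commanded when the call began, along the tool's axes at that moment, turning the shorter way round; what a row does not reach only later rows make up. A row lasts 1/8 s, in which the tool goes at most 62.5 mm and 10.7 degrees, less where a joint would pass 70% of its speed; a pose out of reach is approached as far as the arm can. A call with a number of a shift or a turn outside -1 to 1 is refused whole. A call with a gripper value outside its range is refused whole. "fingers" is the closure, from -1 (fully open) to 1 (shut), set as the call begins (left out, the last holds). The fingers move at their own pace and stop on an object; "force" is the grip in N (left out, the last holds). Time passes only in rows, so rows that repeat a pose let the fingers close, or fill a call up. It gives the time, the measured TCP pose, the force, the opening and the grip force at its end, in the units of the state.
- read_state(): the state, without advancing time (a new reading comes with each control period).
- read_camera(name): name is "scene" or "top" or "wrist"; returns a dict with "image" (384x512x3 uint8, red, green, blue), "fx", "fy", "cx", "cy" (pixels), "T" (4x4, takes a point from camera to world coordinates). Camera axes: x right, y down, z forward; pixel columns grow to the right and rows downward; lengths in m; the calibration is good to about 2 mm. The wrist camera is an equidistant fisheye: a pixel r from the principal point sees the ray r / f radians off the axis. A picture is of the moment at which its call begins. There is no depth.
- close_job(): hands the job in; it is judged then, once.
The state is a dict: "t": time; "q": joint angles; "dq": joint speeds; "joint_torque": joint torques, N m; "tool_pos": TCP position; "orientation": TCP orientation; "force": force on the tool from outside, world axes, zero at the start; "wrist_torque": the same for the moment, N m; "opening": finger opening in m; "gripper_force": force on a finger pad.
Only numpy, scipy, OpenCV 4.12 (cv2) and the standard library are available. Lean on these libraries where they do the work, as an engineer would, in place of code of your own. Each camera call takes 0.05 s, during which the arm holds its last target. There are 200 camera calls.

## Working session

There is one attempt and no reset: what is moved stays moved. The work goes in short steps, Python scripts to look and compute and a tool call to move; the robot and the scene stay as the last step left them, time stands still between calls to the robot, and variables do not carry over. Pictures are saved under pics/ and viewed, at most 10 in all, crops included, and the job is handed in when it is done.

Besides the shell and the picture viewer there is one more tool, called as name(argument=value, ...) on one line, values as JSON. arm_command: Moves the arm, as the interface text tells. Shifts and turns lie within -1 to 1; 1 stands for 0.2 m of shift or pi rad of turn. Its arguments: {"type":"object","properties":{"increments":{"type":"array","items":{"type":"array","items":{"type":"number","minimum":-1,"maximum":1}}},"fingers":{"type":"number"},"force":{"type":"number"}},"required":["increments"]}

```bash
mkdir -p pics
python3 - <<'E'
from plant import *
import cv2,numpy as np
for n in("scene","top"):
    c=read_camera(n); cv2.imwrite(f"pics/{n}0.png",c["image"][:,:,::-1])
    print(n,c["fx"],c["fy"],c["cx"],c["cy"],np.round(c["T"],4).tolist())
s=read_state();print(s["t"],s["tool_pos"],s["orientation"],s["force"])
E
```

```text
scene 434.61349391917037 434.61349391917037 260.17267788485617 189.36026320280396 [[0.1821, 0.8548, -0.4859, 0.9784], [0.9833, -0.1606, 0.0859, -0.0216], [-0.0046, -0.4934, -0.8698, 0.786], [0.0, 0.0, 0.0, 1.0]]
top 368.41293553163257 368.41293553163257 263.23582868187924 194.283941366295 [[-0.0212, -0.9981, 0.0587, 0.539], [-0.9998, 0.0216, 0.0055, 0.0478], [-0.0067, -0.0586, -0.9983, 0.8686], [0.0, 0.0, 0.0, 1.0]]
0.1 [ 0.18858542 -0.56938219  0.4037781 ] [-3.09986033e+00 -4.99916314e-01  2.21311946e-04] [-0.21385464 -0.4010792   0.67781358]
```

View pics/scene0.png

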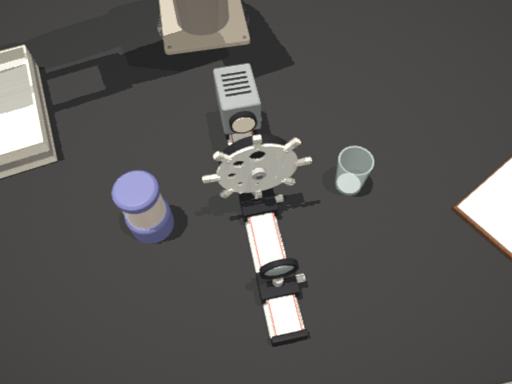

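View pics/top0.png

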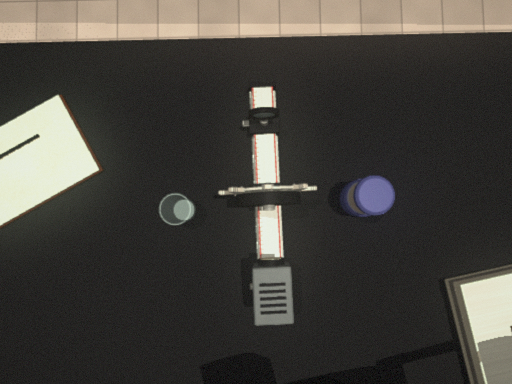

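The scene image shows the wheel facing the camera, with its hub at about (259,173). In the top view the level tab tips are at (219,193) and (316,188), both at z≈0.16. Next I'll measure these and enlarge the wheel.

```bash
cat > h.py <<'E'
import numpy as np
def ray(c,u,v):
    d=np.array([(u-c["cx"])/c["fx"],(v-c["cy"])/c["fy"],1]);return c["T"][:3,3],c["T"][:3,:3]@d
def onz(c,u,v,z):
    o,d=ray(c,u,v);return o+d*(z-o[2])/d[2]
def proj(c,P):
    p=np.linalg.inv(c["T"])@np.append(P,1);return c["fx"]*p[0]/p[2]+c["cx"],c["fy"]*p[1]/p[2]+c["cy"]
E
python3 - <<'E'
from plant import *
from h import *
import cv2
t=read_camera("top");s=read_camera("scene")
a=onz(t,219,193,.16);b=onz(t,316.5,188,.16);m=(a+b)/2
yaw=np.arctan2(-(a-b)[0],(a-b)[1])
print(a,b,np.linalg.norm(a-b),m,"yaw",yaw)
# rail ends
for u,v in((263,87),(269,258)):print(onz(t,u,v,.035))
print("scene axle front hub",onz(s,259,173,.16))
print("beaker",onz(t,175,195,.09)," grinder",onz(t,376,196,.146)," lens",onz(t,264,110,.147)," lamp",onz(t,273,295,.155))
x=np.array([np.cos(yaw),np.sin(yaw),0]);y=np.array([-np.sin(yaw),np.cos(yaw),0]);z=np.array([0,0,1])
im=s["image"][120:215,190:325,::-1];k=5.9
im=cv2.resize(im,None,fx=k,fy=k,interpolation=cv2.INTER_CUBIC)
for i in range(8):
  for r in(.045,.082):
    A=i*np.pi/4;p=proj(s,m+r*(y*np.cos(A)+z*np.sin(A))+.002*x)
    cv2.circle(im,(int((p[0]-190)*k),int((p[1]-120)*k)),3,(0,0,255),-1)
cv2.imwrite("pics/w1.png",im)
E
```

```text
[0.58494935 0.13694726 0.16      ] [ 0.59053702 -0.05115475  0.16      ] 0.1881849745579399 [0.58774318 0.04289626 0.16      ] yaw 0.029696771115896234
[0.83574867 0.04768278 0.035     ]
[0.4445357  0.04249717 0.035     ]
scene axle front hub [0.59697869 0.04409638 0.16      ]
beaker [0.58726208 0.23915689 0.09      ]  grinder [ 0.57330963 -0.16913261  0.146     ]  lens [0.74922137 0.04669786 0.147     ]  lamp [0.38793671 0.03717598 0.155     ]
```

View pics/w1.png

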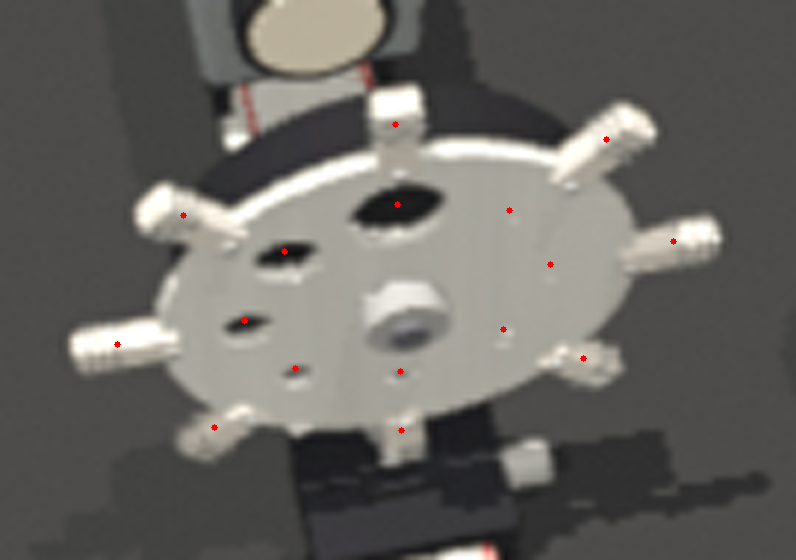

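The largest hole, 28 mm, is at the top: crop (396,205), with sizes falling clockwise round to the left. The red model dots sit on the tabs, so axle ≈ (0.588, 0.043, 0.16) and yaw ≈ 0.03. The wheel needs four clicks. I'll push the top tab towards -y each time with the closed fingertips at z≈0.238, and the pads' 15 mm width along the push. I'll lift and go over first.

```bash
cat >> h.py <<'E'
from scipy.spatial.transform import Rotation as R
yaw=.03;M=np.array([.588,.043])
def inc(s,dx,dy,ztip):
    """row for unit-frame offsets dx,dy from axle, tip height; tool x along unit +y, pointing down"""
    c,n=np.cos(yaw),np.sin(yaw)
    P=np.array([M[0]+c*dx-n*dy,M[1]+n*dx+c*dy,ztip+.186])
    R0=R.from_rotvec(s["orientation"])
    Rt=R.from_matrix(np.array([[-n,c,0],[c,n,0],[0,0,-1]],float).T) # columns: x=unit y, y=unit x, z=down
    return np.round(np.r_[R0.inv().apply(P-s["tool_pos"])/.2,(R0.inv()*Rt).as_rotvec()/np.pi],3).tolist()
E
python3 - <<'E'
from plant import *
from h import *
s=read_state();print(R.from_rotvec(s["orientation"]).as_matrix().round(2).tolist());print(inc(s,.004,.028,.29))
E
```

```text
[[0.95, 0.31, -0.0], [0.31, -0.95, 0.0], [0.0, -0.0, -1.0]]
[2.918, -2.408, -0.357, -0.0, -0.0, -0.408]
```

arm_command(increments=[[0,0,-0.2,0,0,0],[0.2,-0.17,-0.36,0,0,0],[0.45,-0.37,-0.36,0,0,0],[0.7,-0.58,-0.36,0,0,0],[0.95,-0.78,-0.36,0,0,0]], fingers=1, force=10)

```text
t: 0.82
tool_pos: [0.3174, -0.3649, 0.4767]
orientation: [3.101, 0.499, 0.0]
force: [0.7, 0.0, 0.6]
opening: 0.0476
gripper_force: 0.0
```

arm_command(increments=[[0.2,-0.17,0,0,0,0],[0.4,-0.33,0,0,0,0],[0.6,-0.5,0,0,0,0],[0.8,-0.66,0,0,0,0],[1,-0.82,0,0,0,0]])

```text
t: 1.45
tool_pos: [0.4557, -0.1465, 0.4768]
orientation: [3.101, 0.5, 0.0]
force: [0.6, -0.3, 0.4]
opening: 0.0011
gripper_force: 0.0
```

arm_command(increments=[[0.2,-0.17,0,0,0,-0.05],[0.4,-0.33,0,0,0,-0.1],[0.6,-0.5,0,0,0,-0.15],[0.8,-0.66,0,0,0,-0.2],[0.97,-0.8,0,0,0,-0.25]])

```text
t: 2.08
tool_pos: [0.5897, 0.0666, 0.4764]
orientation: [-2.669, -1.657, 0.0]
force: [-0.4, -0.3, -0.6]
opening: 0.0003
gripper_force: 0.0
```

Run:
```python
from plant import *
from h import *
s=read_state();print(s["t"],s["tool_pos"],s["opening"],s["q"],inc(s,.004,.028,.29))
```

```text
2.075 [0.5896571  0.06658729 0.476387  ] 0.0003372142447644731 [ 2.60611672e-02  9.42042107e-02  1.39774432e+00 -3.83199047e-06
  1.64995770e+00  4.85864590e-01] [0.024, -0.003, 0.002, -0.0, 0.0, -0.156]
```

arm_command(increments=[[0.02,0,0,0,0,-0.05],[0.02,0,0,0,0,-0.1],[0.02,0,0,0,0,-0.156],[0.02,0,0,0,0,-0.156],[0.02,0,0,0,0,-0.156]])

```text
t: 2.7
tool_pos: [0.5907, 0.0683, 0.4766]
orientation: [-2.199, -2.244, 0.0]
force: [-0.3, 0.4, 0.6]
opening: 0.0003
gripper_force: 0.0
```

Run:
```python
from plant import *
from h import *
import cv2
s=read_state();print(s["t"],s["tool_pos"],inc(s,.004,.028,.238))
c=read_camera("scene");cv2.imwrite("pics/s2.png",cv2.resize(c["image"][90:220,180:340,::-1],None,fx=4.5,fy=4.5,interpolation=cv2.INTER_CUBIC))
```

```text
2.7 [0.59072921 0.0682767  0.47661357] [0.014, 0.002, 0.263, -0.0, -0.0, -0.003]
```

View pics/s2.png

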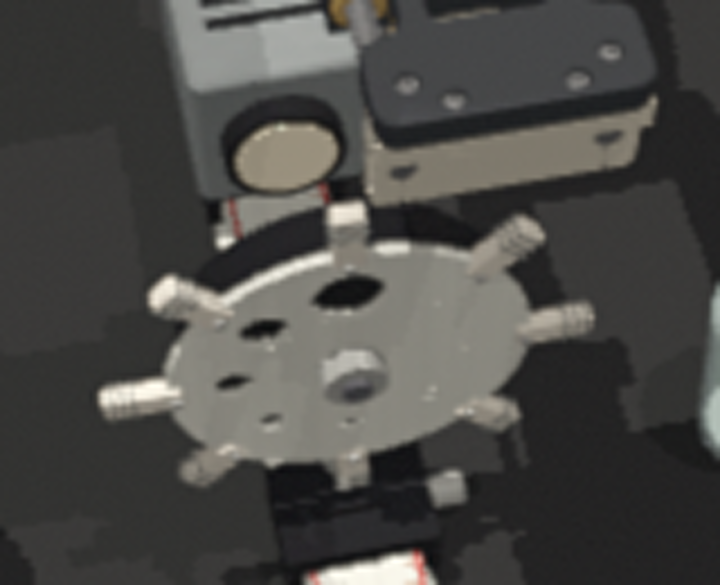

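The crop shows a dark plate with a beige body at about (510,110), and no fingertips I can recognise. I'll project the tip to check.

Run:
```python
from plant import *
from h import *
import cv2
s=read_state();c=read_camera("scene");T=R.from_rotvec(s["orientation"])
for d in(0,.08,.102,.167,.186):
    print(d,np.round(proj(c,s["tool_pos"]+T.apply([0,0,d]))))
cv2.imwrite("pics/s3.png",c["image"][:,:,::-1])
w=read_camera("wrist");cv2.imwrite("pics/w3.png",w["image"][:,:,::-1])
```

```text
0 [278.   9.]
0.08 [276.  64.]
0.102 [276.  77.]
0.167 [274. 110.]
0.186 [274. 119.]
```

View pics/s3.png

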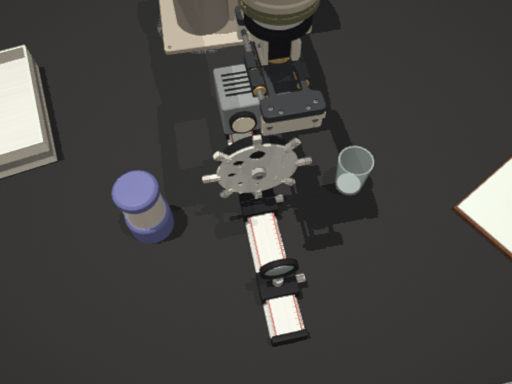

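View pics/w3.png

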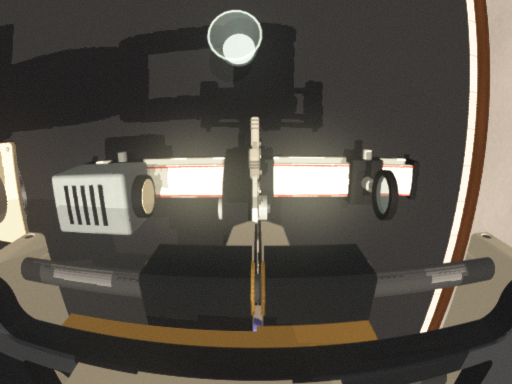

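The gripper's end plate hides the fingers from the scene camera. The wrist view shows closed fingertips at about (258,235), with their seam in the wheel's plane at column ~256. I'll lower beside the top tab and push slowly.

arm_command(increments=[[0.01,0,0.08,0,0,0],[0.01,0,0.16,0,0,0],[0.01,0,0.22,0,0,0],[0.01,0,0.26,0,0,0],[0.01,0,0.26,0,0,0]])

```text
t: 3.48
tool_pos: [0.5905, 0.0703, 0.4237]
orientation: [-2.193, -2.248, 0.002]
force: [0.5, 0.0, -0.3]
opening: 0.0002
gripper_force: 0.0
```

arm_command(increments=[[-0.03,0,0,0,0,0],[-0.06,0,0,0,0,0],[-0.09,0,0,0,0,0],[-0.12,0,0,0,0,0],[-0.15,0,0,0,0,0]])

```text
t: 4.1
tool_pos: [0.5916, 0.0399, 0.425]
orientation: [2.194, 2.248, 0.001]
force: [1.9, 1.7, -0.2]
opening: 0.0006
gripper_force: 0.9
```

arm_command(increments=[[-0.03,0,0,0,0,0],[-0.06,0,0,0,0,0],[-0.09,0,0,0,0,0],[-0.12,0,0,0,0,0],[-0.15,0,0,0,0,0]])

```text
t: 4.72
tool_pos: [0.5922, 0.0098, 0.4247]
orientation: [2.194, 2.248, -0.0]
force: [0.7, 0.6, -0.6]
opening: 0.0004
gripper_force: 0.0
```

arm_command(increments=[[0,0,-0.08,0,0,0],[0,0,-0.16,0,0,0],[0.1,0,-0.18,0,0,0],[0.2,0,-0.18,0,0,0],[0.3,0,-0.18,0,0,0]])

```text
t: 5.35
tool_pos: [0.5904, 0.0724, 0.4602]
orientation: [-2.192, -2.249, 0.001]
force: [-0.8, 0.0, -0.3]
opening: 0.0006
gripper_force: 0.0
```

Run:
```python
from plant import *
from h import *
import cv2
s=read_state();print(s["t"],inc(s,.004,.028,.238))
c=read_camera("scene");cv2.imwrite("pics/s4.png",cv2.resize(c["image"][90:220,180:340,::-1],None,fx=4.5,fy=4.5,interpolation=cv2.INTER_CUBIC))
```

```text
5.35 [-0.007, 0.004, 0.181, -0.0, -0.0, -0.001]
```

View pics/s4.png

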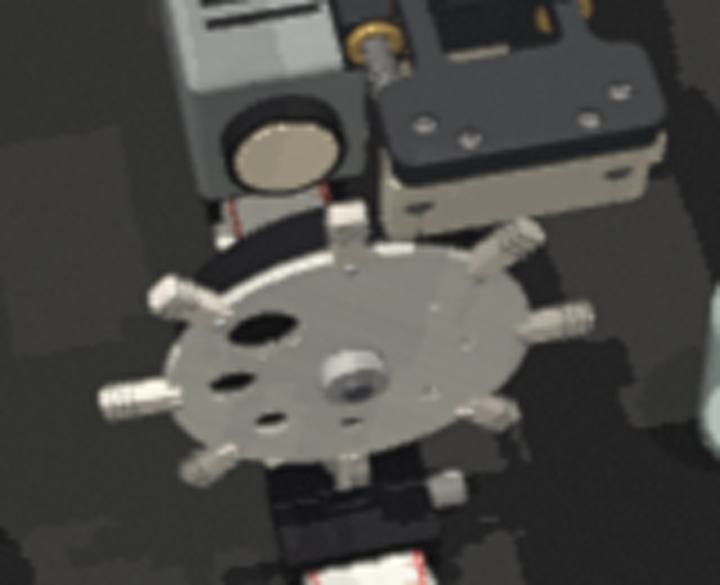

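The wheel moved exactly one click: the big hole went from the top to the upper left, crop (263,330). Three more cycles to go.

arm_command(increments=[[0,0,0.06,0,0,0],[0,0,0.12,0,0,0],[0,0,0.18,0,0,0],[-0.03,0,0.18,0,0,0],[-0.06,0,0.18,0,0,0]])

```text
t: 6.02
tool_pos: [0.5911, 0.0576, 0.4249]
orientation: [2.195, 2.248, -0.0]
force: [-0.5, 2.4, -0.3]
opening: 0.0003
gripper_force: 0.8
```

arm_command(increments=[[-0.03,0,0,0,0,0],[-0.06,0,0,0,0,0],[-0.09,0,0,0,0,0],[-0.12,0,0,0,0,0],[-0.15,0,0,0,0,0]])

```text
t: 6.65
tool_pos: [0.5918, 0.0278, 0.4249]
orientation: [2.194, 2.248, -0.0]
force: [0.2, 0.6, 0.4]
opening: 0.0005
gripper_force: 0.3
```

arm_command(increments=[[-0.03,0,0,0,0,0],[-0.06,0,0,0,0,0],[-0.09,0,0,0,0,0],[-0.09,0,0,0,0,0],[-0.09,0,0,0,0,0]])

```text
t: 7.28
tool_pos: [0.5922, 0.0104, 0.4247]
orientation: [-2.194, -2.248, -0.0]
force: [-0.5, -0.5, 1.5]
opening: 0.0003
gripper_force: 0.0
```

arm_command(increments=[[0,0,-0.08,0,0,0],[0,0,-0.16,0,0,0],[0.1,0,-0.18,0,0,0],[0.2,0,-0.18,0,0,0],[0.3,0,-0.18,0,0,0]])

```text
t: 7.9
tool_pos: [0.5904, 0.0724, 0.4602]
orientation: [-2.193, -2.249, 0.001]
force: [0.6, 0.4, 0.3]
opening: 0.0003
gripper_force: 0.0
```

Run:
```python
from plant import *
from h import *
import cv2
s=read_state();print(s["t"],inc(s,.004,.028,.238))
c=read_camera("scene");cv2.imwrite("pics/s5.png",cv2.resize(c["image"][90:220,180:340,::-1],None,fx=4.5,fy=4.5,interpolation=cv2.INTER_CUBIC))
```

```text
7.9 [-0.006, 0.004, 0.181, -0.0, -0.0, -0.001]
```

View pics/s5.png

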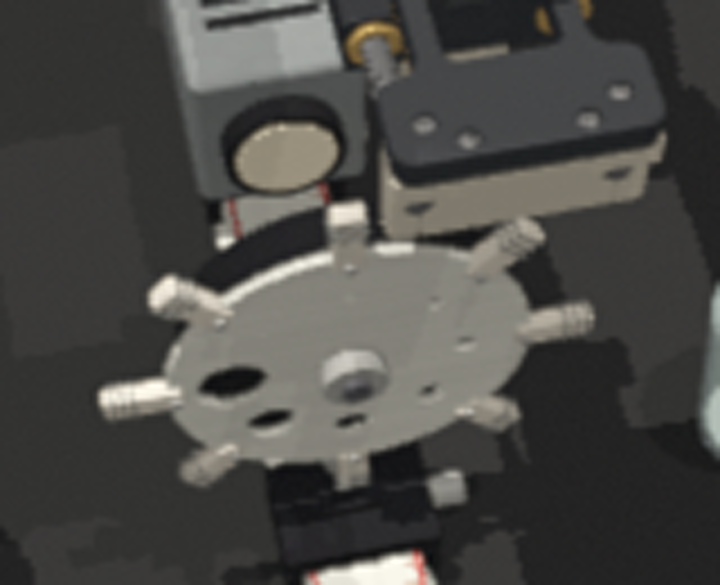

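The big hole is now at the left, crop (232,382), so two clicks are done. I'll repeat the cycle twice and then lift clear.

arm_command(increments=[[0,0,0.06,0,0,0],[0,0,0.12,0,0,0],[0,0,0.18,0,0,0],[-0.03,0,0.18,0,0,0],[-0.06,0,0.18,0,0,0]])

```text
t: 8.57
tool_pos: [0.5911, 0.0576, 0.4249]
orientation: [2.194, 2.248, 0.0]
force: [0.0, 1.7, 0.0]
opening: 0.0003
gripper_force: 0.8
```

arm_command(increments=[[-0.03,0,0,0,0,0],[-0.06,0,0,0,0,0],[-0.09,0,0,0,0,0],[-0.12,0,0,0,0,0],[-0.15,0,0,0,0,0]])

```text
t: 9.2
tool_pos: [0.5918, 0.0278, 0.4249]
orientation: [2.194, 2.248, -0.0]
force: [-0.5, -0.4, -0.3]
opening: 0.0006
gripper_force: 0.3
```

arm_command(increments=[[-0.03,0,0,0,0,0],[-0.06,0,0,0,0,0],[-0.09,0,0,0,0,0],[-0.09,0,0,0,0,0],[-0.09,0,0,0,0,0]])

```text
t: 9.82
tool_pos: [0.5922, 0.0104, 0.4247]
orientation: [-2.194, -2.248, -0.0]
force: [0.4, -0.0, 0.4]
opening: 0.0003
gripper_force: 0.0
```

arm_command(increments=[[0,0,-0.08,0,0,0],[0,0,-0.16,0,0,0],[0.1,0,-0.18,0,0,0],[0.2,0,-0.18,0,0,0],[0.3,0,-0.18,0,0,0]])

```text
t: 10.45
tool_pos: [0.5904, 0.0723, 0.4602]
orientation: [-2.193, -2.249, 0.001]
force: [-0.0, 0.5, -0.4]
opening: 0.0006
gripper_force: 0.0
```

arm_command(increments=[[0,0,0.06,0,0,0],[0,0,0.12,0,0,0],[0,0,0.18,0,0,0],[-0.03,0,0.18,0,0,0],[-0.06,0,0.18,0,0,0]])

```text
t: 11.08
tool_pos: [0.5911, 0.0575, 0.4249]
orientation: [2.195, 2.248, -0.0]
force: [-1.2, 1.9, -1.0]
opening: 0.0006
gripper_force: 1.0
```

arm_command(increments=[[-0.03,0,0,0,0,0],[-0.06,0,0,0,0,0],[-0.09,0,0,0,0,0],[-0.12,0,0,0,0,0],[-0.15,0,0,0,0,0]])

```text
t: 11.7
tool_pos: [0.5918, 0.0278, 0.4249]
orientation: [2.194, 2.248, 0.0]
force: [-0.3, -0.1, -0.3]
opening: 0.0003
gripper_force: 0.3
```

arm_command(increments=[[-0.03,0,0,0,0,0],[-0.06,0,0,0,0,0],[-0.09,0,0,0,0,0],[-0.09,0,0,0,0,0],[-0.09,0,0,0,0,0]])

```text
t: 12.32
tool_pos: [0.5922, 0.0104, 0.4247]
orientation: [-2.194, -2.248, -0.0]
force: [0.4, -0.1, 0.2]
opening: 0.0006
gripper_force: 0.0
```

arm_command(increments=[[0,0,-0.08,0,0,0],[0,0,-0.16,0,0,0],[0.1,0,-0.25,0,0,0],[0.2,0,-0.3,0,0,0],[0.3,0,-0.3,0,0,0]])

```text
t: 12.95
tool_pos: [0.5907, 0.0724, 0.4863]
orientation: [2.192, 2.248, 0.003]
force: [0.3, 0.0, 1.0]
opening: 0.0003
gripper_force: 0.0
```

Run:
```python
from plant import *
import cv2
print(read_state()["t"])
c=read_camera("scene");cv2.imwrite("pics/s6.png",cv2.resize(c["image"][90:290,110:390,::-1],None,fx=2.8,fy=2.8,interpolation=cv2.INTER_CUBIC))
```

```text
12.95
```

View pics/s6.png

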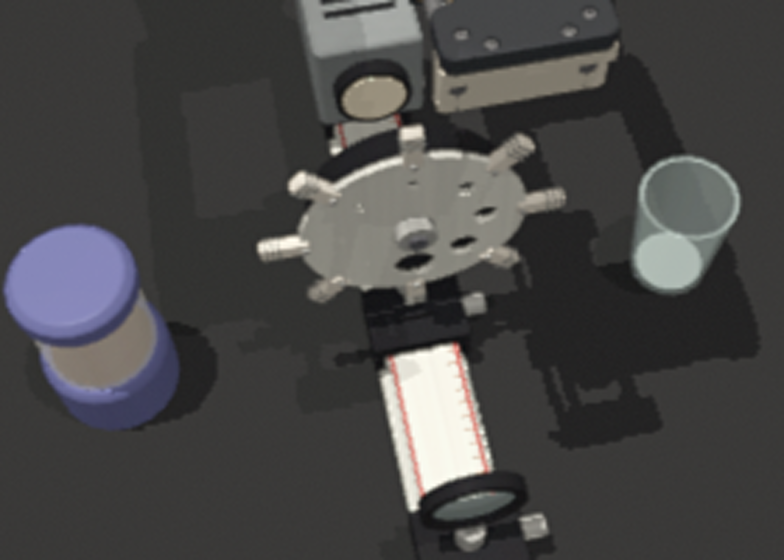

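The largest hole is now straight below the axle, crop (414,262). One tab points straight up, the bystanders haven't moved and the finger is clear, so I'm handing in.

```bash
python3 -c "
from plant import *
print(close_job())"
```

```text
the job is handed in; nothing more can be done
None
```

The aperture wheel now has its largest hole clicked home in the beam position, after four gentle fingertip pushes; the last picture showed the bystanders unmoved and the arm clear, and the job was handed in at about 13 s.

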